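Shut the coil in the test box and bar its drawer

TASK

Get the small test box ready to measure the coil: with the fingertips, push the drawer in which the wound coil lies fully home, then push the sliding latch on top of the box all the way across to that same side so that it bars the shut drawer. Leave the other drawer, with the finned resistor, standing open just as it is, and do not pick up or disturb the parts in the drawers or the things lying on and round the box. When finished, take the hand clear.

Things in the scene. Friction and masses are not known exactly. Their poses are not given: they have to be found in the camera images.
- test_box: Low grey metal box fixed to the table, 110 (x) x 204 (y) x 62 (z) mm, turned up to 0.25 rad. Origin: centre of its underside on the table; +x points to its back, -x to the front with two drawers side by side, +y to its left seen from the robot. A 2 mm high latch rail runs along y on its top, 28 to 52 mm ahead of its centre, with stops 8 mm high at y = +-63.5.
- coil: Wound bobbin with two round black flanges, 30 mm across, 20 mm high (wire tails to 23), standing loose on the floor of one of the drawers, in the part that sticks out of the box. Origin on the underside, 10 mm from the bobbin's axis. y in the box's frame positive: it is in the left drawer; negative: in the right one.
- resistor: Finned metal-cased power resistor, 56x28x12 mm, lying loose in the drawer that the coil is not in. Origin: centre of its underside.
- drawer_left (a joint): Opening of the left (+y) drawer in m: 0 = fully home, its front flush with the box's front; 0.08 = fully out toward the box's -x. Starts 0.065 to 0.08 open. Slides with about 1.5 N of friction plus 4 N per m/s and stays where it is left.
- drawer_right (a joint): The same for the right (-y) drawer.
- drawer_left_face (a point): Middle of the outer face of the left drawer's front, 36 mm above the table; moves with it; drawer home: (-55, 59, 36) mm in the box's frame. The front is upright, 72 wide, 6 thick, 11 to 55 mm above the table; a pull lip (34 wide, 14 to 18 mm above the table) stands out 8.5 mm. Drawer: open on top, 98 long, floor 12 mm and side walls 40 mm above the table.
- drawer_right_face (a point): The same point of the right drawer; at home x = -55, y = -59, z = 36 mm in the box's frame.
- latch (a joint): Position of the sliding latch along the box's y in m: within 0.003 of 0 at the start (in the middle, barring neither drawer), +0.04 = fully across to the left against the stop, in front of the left drawer, -0.04 = fully to the right. About 1.2 N of friction plus 3 N per m/s; stays where it is left.
- latch_tab (a point): Centre of the latch's upright thumb tab: (-42, 0, 82) mm in the box's frame at joint 0; moves with it. Tab 24 (x) x 12 (y) mm, 70 to 94 mm above the table, pushed on its y faces. It stands on a slab 40 x 36 mm, top 70.5 mm above the table; from this a plate 36 wide, 4 thick hangs before the box's front (61 to 65 mm ahead of the centre) down to 33.5 mm above the table.
- usb_stick: Memory stick, 55x18x8 mm, lying loose on top of the box toward its back, left half; a bystander.
- lug: Cable lug, 44x16x11 mm, lying loose on top of the box toward its back, right half; a bystander.
- driver: Small screwdriver, 121x16x15 mm, lying on the table to the right; a bystander.
- bottle: White dispenser bottle with a bent spout, 40x41x119 mm, standing on the table to the right of the box; a bystander.
- hex_key: Hex key, 88x24x6 mm, lying on the table in front of the box, to the left; a bystander.
- tweezers: Tweezers, 126x15x9 mm, lying on the table to the left; a bystander.
There are look-alikes about, which are no part of the job. There is more than one size of the resistor; the job needs the smaller.

How it is judged:
On the way, in this order (a step that is already met when the one before it is completed fails the run):
1. the drawer with the coil is fully home (((y of coil in the frame of test_box above 0 m and value of joint drawer_left below 0.004 m) or (y of coil in the frame of test_box below 0 m and value of joint drawer_right below 0.004 m))), for 0.2 s.
2. the latch is fully across on the coil's side (((y of coil in the frame of test_box above 0 m and value of joint drawer_left below 0.004 m) or (y of coil in the frame of test_box below 0 m and value of joint drawer_right below 0.004 m)) and ((y of coil in the frame of test_box above 0 m and value of joint latch above 0.034 m) or (y of coil in the frame of test_box below 0 m and value of joint latch below -0.034 m))), for 0.2 s.
At the end, for the whole second after the job is handed in: The drawer with the coil is within 4 mm of home, the latch is at least 34 mm (of 40) across on that side, the other drawer is still at least 55 mm open, and coil and resistor lie at rest on their drawers' floors (all of step 2 and ((y of coil in the frame of test_box above 0 m and value of joint drawer_right above 0.055 m) or (y of coil in the frame of test_box below 0 m and value of joint drawer_left above 0.055 m)) and z of each of coil, resistor in the frame of test_box below 0.018 m and angle between coil's own z axis and vertical below 0.3 rad and linear speed of coil below 0.02 m/s); the robot touches nothing.
It fails at once if the other drawer (with the resistor) was moved by more than 8 mm ((y of coil in the frame of test_box above 0 m and distance of drawer_right_face from where it was at the start of the episode above 0.008 m) or (y of coil in the frame of test_box below 0 m and distance of drawer_left_face from where it was at the start of the episode above 0.008 m)).
It fails at once if the latch was pushed aside (over 15 mm) before the coil's drawer was home ((value of joint latch above 0.015 m or value of joint latch below -0.015 m) and ((y of coil in the frame of test_box above 0 m and value of joint drawer_left above 0.008 m) or (y of coil in the frame of test_box below 0 m and value of joint drawer_right above 0.008 m))).
It fails at once if coil or resistor was lifted or tipped (z of any of coil, resistor in the frame of test_box above 0.025 m or angle between any of coil, resistor's own z axis and vertical above 0.6 rad).
It fails at once if the fingers pressed on the coil or the resistor (contact force between the fingers and coil above 1 N or contact force between the fingers and resistor above 1 N).
It fails at once if a bystander was moved by more than 20 mm (distance of any of usb_stick, lug, driver, bottle, hex_key, tweezers from where it was at the start of the episode above 0.02 m).
It also fails if it takes over 38 s, if anything falls off the work surface, if the arm or the gripper's body presses on something with over 40 N, if the wrist force passes 120 N, or if a joint passes its speed limit or range.

ROBOT

A 6-joint arm with a two-finger parallel gripper is mounted at the origin on a cart in front of the work surface, level with it; the furniture and walls round the work are solid. World frame = base frame: x ahead of the robot, y to its left, z up, the work surface at z = 0. Lengths are in m, angles in rad, forces in N, time in s.
With the tool pointing down it reaches from about 0.3 to 0.775 m from the base axis. Payload 14.6 kg.
Tool frame: the origin (TCP) lies at the very end of the fingers, on their centre line; the grasp point (between the pads) lies 19 mm behind it (ctrl.grasp_offset is the distance from the TCP to the grasp point, in m); x points along the fingers, y is the direction in which the jaws open and shut, and the axes are right-handed (so a half turn about x gives the same grasp; the last joint's range is limited). The gripper opens to 94 mm and grips with 3 to 60 N. Pads are 16 mm wide; open, the fingers measure 119 mm over their backs; the gripper's body (75 mm by 177 mm) begins 78 mm behind the grasp point.
Start: joints at [-0.067, 0.3, 1.521, -0, 1.321, -0.067], TCP at [0.55, -0, 0.205] pointing down, gripper open.
Joint ranges: [-3.03, 3.03], [-0.79, 2.21], [0.23, 2.52], [-1.04, 4.18], [0, 3.07], [-2.55, 2.55]. Speed limits (rad/s): [2.22, 2.22, 2.57, 3.14, 3.14, 3.14].

INTERFACE

Orientations are given as [roll, pitch, yaw] about the fixed x, y, z axes, in that order (R = Rz(yaw) Ry(pitch) Rx(roll)).
In Python, from station import ctrl gives the robot as it stands. The module is installed in compiled form; this text tells all that it offers.
- The arm moves only by the tool send_rows, never from a script. Its argument "rows" is a list that holds one entry, the list of rows, each a list of 4 numbers: the shift along the world's x, y, z in mm, then the turn about the world's z in rad. A call has 1 to 12 rows; each row shifts and turns the commanded pose from where the row before left it; what a row does not reach is not made up. A row lasts 1/10 s, in which the tool goes at most 50 mm and 8.59 degrees, less where a joint would pass 70% of its speed; a pose out of reach is approached as far as the arm can. A call is refused whole if a number of a shift passes 50 or a number of a turn 0.15, either way. A call with a gripper value outside its range is refused whole. "grip" is the gripper's target within -1 to 1 (shut at 1, half-way at 0, fully open at -1), set as the call begins (left out, the last holds). The fingers move at their own pace and stop on an object; "newtons" is the grip in N (left out, the last holds). Time passes only in rows, so rows that do not move let the fingers close. It gives the time, the measured TCP pose, the force and the opening at its end, in the units of the state.
- ctrl.get_obs(): the state, without advancing time (a new reading comes with each control period).
- ctrl.camera(name): name is "scene" or "side" or "wrist"; returns (picture, depth): 480x640x3 uint8, red, green, blue; 480x640 float32, m along the optical axis (not along the pixel's ray), 0 where there is no reading.
- ctrl.camera_params(name): a dict with "vertical_fov" (degrees; the focal length in pixels is half the picture's height over the tangent of half this angle, whatever the lens; pixels are square), "cx", "cy" (the principal point, pixels), "cam_to_world" (4x4, takes a point from camera to world coordinates); the wrist camera has in their place "mount" (4x4, takes a point from camera to tool coordinates, whose origin is the TCP and whose axes are the tool frame's). Camera axes: x right, y up, looking along -z (the intrinsics and any distortion apply to the point x, -y, -z); pixel columns grow to the right and rows downward; lengths in m; the calibration is good to about 2 mm. The wrist camera is an equidistant fisheye: a pixel r from the principal point sees the ray r / f radians off the axis. A picture is of the moment at which its call begins: read the wrist's pose just before it. camera_params takes no time and is no camera call.
- ctrl.hand_in(): hands the job in, once; it reports no verdict.
The state is a dict: "time_s": time; "qpos": joint angles; "joint_vel": joint speeds; "tau": joint torques, N m; "ee_pos": TCP position; "eef_rot": TCP orientation; "force": force on the tool from outside, world axes, zero at the start; "moment": the same for the moment, N m; "grip_width": finger opening in m.
Only numpy, scipy, OpenCV 4.12 (cv2) and the standard library are available. Lean on these libraries where they do the work, as an engineer would, in place of code of your own. Each camera call takes 0.05 s, during which the arm holds its last target.

## Working session

There is one attempt and no reset: what is moved stays moved. The work goes in short steps, Python scripts to look and compute and a tool call to move; the robot and the scene stay as the last step left them, time stands still between calls to the robot, and variables do not carry over. Pictures are saved under pics/ and viewed, and the job is handed in when it is done.

Besides the shell and the picture viewer there is one more tool, called after ">>>" by a JSON object that holds its "name" and its "arguments". send_rows: Moves the arm, as the interface text tells. Its arguments: {"type":"object","properties":{"rows":{"type":"array"},"grip":{"type":"number"},"newtons":{"type":"number"}},"required":["rows"]}

```bash
mkdir -p pics
cat > h.py <<'E'
import numpy as np,cv2
from station import ctrl
def snap(n,tag):
    p,d=ctrl.camera(n); cv2.imwrite(f'pics/{tag}.png',p[:,:,::-1]); np.save(f'{tag}.npy',d); return p,d
def px(n,d,u,v,z=None):
    P=ctrl.camera_params(n); f=240/np.tan(np.radians(P['vertical_fov'])/2)
    T=np.array(P['cam_to_world'])
    r=np.array([(u-P['cx'])/f,-(v-P['cy'])/f,-1])
    if z is None: c=r*d[int(v),int(u)]
    else:
        w=T[:3,:3]@r; c=r*((z-T[2,3])/w[2])
    return T[:3,:3]@c+T[:3,3]
E
python3 - <<'E'
from h import *
for n in('scene','side'): snap(n,n+'0'); print(n,ctrl.camera_params(n))
o=ctrl.get_obs();print(o)
E
```

```text
scene {'vertical_fov': 50.08028655355298, 'cx': 328.695550203646, 'cy': 228.949618296908, 'cam_to_world': array([[ 0.90868972,  0.30602436, -0.2839579 ,  0.26528127],
       [-0.41738044,  0.68021738, -0.60257603, -0.5843921 ],
       [ 0.00875015,  0.66607312,  0.74583513,  0.79595247],
       [ 0.        ,  0.        ,  0.        ,  1.        ]])}
side {'vertical_fov': 42.998894065151475, 'cx': 315.23022221703735, 'cy': 230.79689187173835, 'cam_to_world': array([[-0.94926558,  0.1217483 , -0.28995209,  0.17461035],
       [-0.31413056, -0.41027777,  0.85615077,  1.06745372],
       [-0.014726  ,  0.90379727,  0.42770743,  0.60133776],
       [ 0.        ,  0.        ,  0.        ,  1.        ]])}
{'time_s': 0.1, 'qpos': array([-6.66010999e-02,  3.00436099e-01,  1.52151570e+00, -3.05850896e-06,
        1.32072415e+00, -6.65938598e-02]), 'joint_vel': array([ 0.0018785 , -0.00036116, -0.00021429, -0.00198122,  0.00292414,
        0.00056343]), 'tau': array([ 1.84928511e-03, -5.32644153e+01, -3.53284299e+01,  7.10431044e-02,
        2.34944851e-02, -7.30603051e-05]), 'ee_pos': array([5.49758319e-01, 1.17779298e-05, 2.04933193e-01]), 'eef_rot': array([-1.63465542,  1.56971303,  3.07772707]), 'force': array([-0.20010581,  0.63319355,  0.03729497]), 'moment': array([-0.01376887,  0.00405794, -0.00205081]), 'grip_width': 0.09409420935107943}
```

View pics/scene0.png

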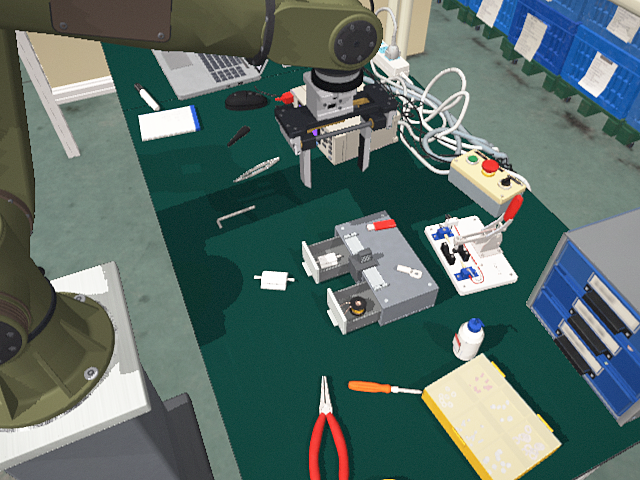

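View pics/side0.png

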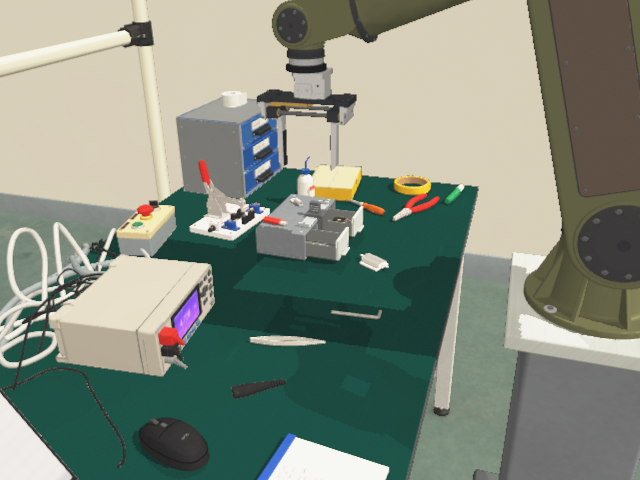

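Run:
```python
import cv2
a=cv2.imread('pics/scene0.png')[200:345,240:450]; cv2.imwrite('pics/sc.png',cv2.resize(a,(798,551),interpolation=cv2.INTER_CUBIC))
a=cv2.imread('pics/side0.png')[180:280,240:400]; cv2.imwrite('pics/sd.png',cv2.resize(a,(800,500),interpolation=cv2.INTER_CUBIC))
```

```text
(no output)
```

View pics/sc.png

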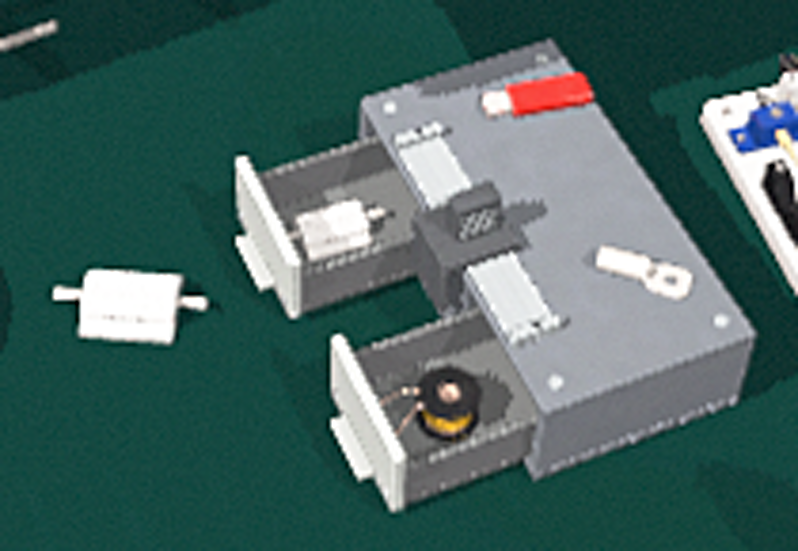

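View pics/sd.png

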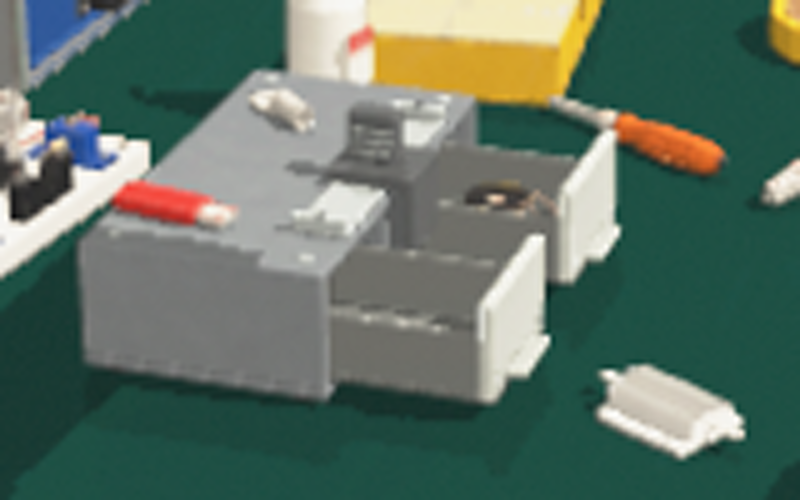

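Run:
```python
from h import *
d=np.load('scene0.npy')
def c(u,v,z): return px('scene',d,240+u/3.8,200+v/3.8,z)
C={'BL':(552,42,.062),'FL':(363,100,.062),'BR':(752,335,.062),'FR':(531,407,.062),'rdL':(334,337,.055),'rdR':(404,452,.055),'ldL':(238,157,.055),'ldR':(299,248,.055),'tabL':(478,183,.094),'coil':(450,390,.032),'screwFL':(390,107,.062),'screwFR':(556,381,.062),'screwBR':(722,320,.062)}
W={k:c(*v) for k,v in C.items()}
for k,v in W.items(): print(k,(v*1000).round(1))
cc=(W['BL']+W['FL']+W['BR']+W['FR'])/4
for a,b in(('BL','FL'),('BR','FR'),('BL','BR'),('FL','FR'),('rdL','rdR'),('ldL','ldR')):
    e=W[a]-W[b]; print(a,b,np.linalg.norm(e)*1000,np.degrees(np.arctan2(e[1],e[0])))
print(cc)
# depth check
for k in('coil',):print(px('scene',d,240+450/3.8,200+390/3.8))
for u,v in((620,180),(450,250),(600,350)):print(px('scene',d,240+u/3.8,200+v/3.8))
```

```text
BL [666.7   5.8  62. ]
FL [559.5   9.4  62. ]
BR [ 660.4 -195.    62. ]
FR [ 549.5 -187.5   62. ]
rdL [ 487.5 -112.7   55. ]
rdR [ 490.  -181.3   55. ]
ldL [489.3   6.   55. ]
ldR [493.8 -58.7  55. ]
tabL [573.5 -85.8  94. ]
coil [ 531.2 -147.5   32. ]
screwFL [ 5.7e+02 -5.0e-01  6.2e+01]
screwFR [ 566.3 -180.    62. ]
screwBR [ 652.4 -182.1   62. ]
BL FL 107.1907516957291 -1.9054431207663378
BR FR 111.18285242103713 -3.8476392440967717
BL BR 200.87406093316898 88.20956916978628
FL FR 197.13705090916196 87.0699968168488
rdL rdR 68.63427049255634 92.066553068008
ldL ldR 64.87231322088023 93.98333807338483
[ 0.6090193  -0.09183044  0.062     ]
[ 0.53366745 -0.14338547  0.02479625]
[ 0.65183067 -0.08990859  0.06195689]
[ 0.55321343 -0.09962637  0.0700673 ]
[ 0.59349191 -0.1725116   0.06025088]
```

Run:
```python
from h import *
P=ctrl.camera_params('scene');f=240/np.tan(np.radians(P['vertical_fov'])/2);T=P['cam_to_world']
for n in('scene','side'):
    d=np.load(n+'0.npy');P=ctrl.camera_params(n);f=240/np.tan(np.radians(P['vertical_fov'])/2);T=P['cam_to_world']
    v,u=np.mgrid[:480,:640]
    c=np.stack([(u-P['cx'])/f*d,-(v-P['cy'])/f*d,-d],-1)
    w=c@T[:3,:3].T+T[:3,3]
    np.save('w_'+n+'.npy',w)
    m=(abs(w[...,2]-.062)<.0035)&(d>0)&(w[...,0]>.53)&(w[...,0]<.7)&(w[...,1]>-.21)&(w[...,1]<.03)
    q=w[m];print(n,len(q),'z med',np.median(q[:,2]))
    r=cv2.minAreaRect((q[:,:2]*1000).astype(np.float32));print(r)
    for y0,y1,nm in((-.2,-.09,'R'),(-.09,.03,'L')):
        # drawer fronts: points with z .045-.057, x<.51
        m=(d>0)&(w[...,0]<.52)&(w[...,0]>.46)&(w[...,2]>.02)&(w[...,2]<.06)&(w[...,1]>y0)&(w[...,1]<y1)
        q=w[m];print(nm,len(q),np.percentile(q,[2,50,98],axis=0).round(4).tolist())
    m=(d>0)&(w[...,2]>.085)&(w[...,2]<.1)&(abs(w[...,0]-.57)<.03)&(abs(w[...,1]+.09)<.03)
    q=w[m];print('tab',len(q),np.percentile(q,[3,50,97],axis=0).round(4).tolist())
```

```text
scene 4420 z med 0.06247444928874618
((605.3766479492188, -89.76041412353516), (206.84524536132812, 121.24262237548828), 88.49409484863281)
R 600 [[0.4836, -0.1823, 0.0207], [0.4882, -0.1529, 0.0377], [0.5192, -0.1132, 0.057]]
L 525 [[0.4849, -0.0645, 0.0204], [0.4906, -0.0322, 0.036], [0.5192, 0.005, 0.0567]]
tab 105 [[0.5567, -0.0969, 0.0854], [0.5664, -0.093, 0.0927], [0.5784, -0.0849, 0.0962]]
side 1471 z med 0.06301218634832373
((603.0760498046875, -89.59762573242188), (213.575439453125, 121.78742218017578), 88.31011962890625)
R 376 [[0.4811, -0.1817, 0.0205], [0.4878, -0.1341, 0.0353], [0.5193, -0.1084, 0.0573]]
L 440 [[0.4825, -0.0636, 0.0204], [0.488, -0.0101, 0.0357], [0.5187, 0.0095, 0.0565]]
tab 65 [[0.5541, -0.0955, 0.0853], [0.5623, -0.0851, 0.0918], [0.5762, -0.079, 0.0966]]
```

Run:
```python
from h import *
from scipy.spatial.transform import Rotation as R
o=ctrl.get_obs();print(R.from_euler('xyz',o['eef_rot']).as_matrix().round(3))
w=np.load('w_scene.npy')
m=(w[...,2]>.006)&(w[...,0]>.35)&(w[...,0]<.478)&(w[...,1]>-.2)&(w[...,1]<.02)&(w[...,2]<.07)
q=w[m];print(np.percentile(q,[1,50,99],axis=0).round(3))
p,d=snap('wrist','w0')
```

```text
[[-0.001  1.    -0.   ]
 [ 0.    -0.    -1.   ]
 [-1.    -0.001 -0.   ]]
[[ 0.388 -0.159  0.006]
 [ 0.419 -0.022  0.013]
 [ 0.478  0.002  0.019]]
```

View pics/w0.png

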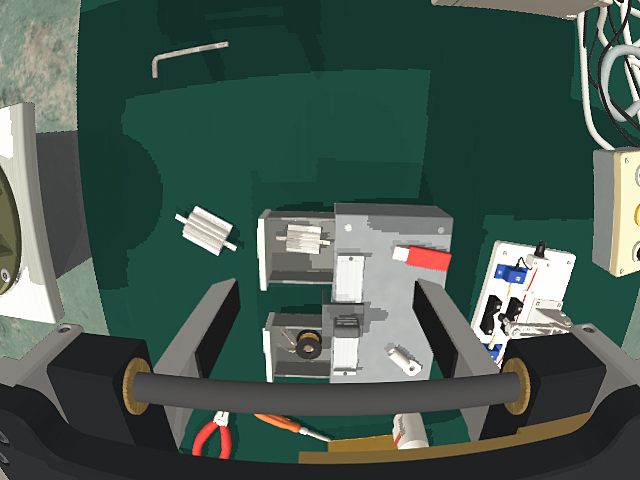

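>>> {"name": "send_rows", "arguments": {"rows": [[[-26,-37,0,0],[-26,-37,0,0],[-26,-37,0,0],[-26,-37,0,0],[0,0,-30,0],[0,0,-30,0],[0,0,-30,0],[0,0,0,0],[0,0,0,0]]], "grip": 1, "newtons": 20}}

```text
time_s: 1.05
ee_pos: [0.4462, -0.148, 0.1161]
eef_rot: [-2.003, 1.57, 2.709]
force: [-0.0, -0.1, 0.7]
grip_width: 0.0254
```

Run:
```python
from h import *
snap('wrist','w1'); snap('scene','s1'); print(ctrl.get_obs()['ee_pos'],ctrl.get_obs()['grip_width'])
a=cv2.imread('pics/s1.png')[180:360,220:460]; cv2.imwrite('pics/s1c.png',cv2.resize(a,None,fx=3.3,fy=3.3,interpolation=cv2.INTER_CUBIC))
```

```text
[ 0.44675502 -0.14821867  0.11701333] 0.017377044125769757
```

View pics/s1c.png

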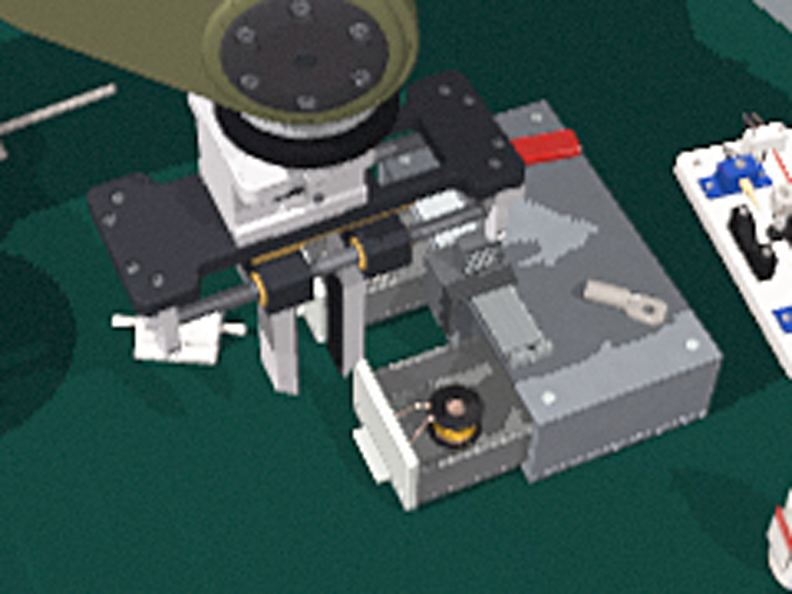

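View pics/w1.png

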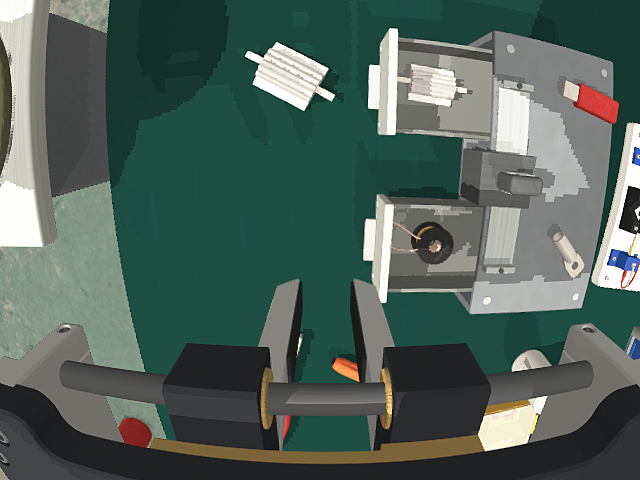

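>>> {"name": "send_rows", "arguments": {"rows": [[[0,0,0,0],[0,0,0,0],[0,0,0,0],[0,0,-28,0],[0,0,-28,0],[0,0,-26,0],[0,0,0,0],[0,0,0,0]]]}}

```text
time_s: 1.95
ee_pos: [0.4462, -0.1481, 0.0341]
eef_rot: [-2.361, 1.571, 2.351]
force: [0.7, 0.3, 0.9]
grip_width: 0.0003
```

Run:
```python
from h import *
snap('side','d2'); o=ctrl.get_obs();print(o['ee_pos'],o['grip_width'])
a=cv2.imread('pics/d2.png')[150:300,230:430]; cv2.imwrite('pics/d2c.png',cv2.resize(a,None,fx=4,fy=4,interpolation=cv2.INTER_CUBIC))
```

```text
[ 0.44660777 -0.1482572   0.03468678] 0.0003013442987292957
```

View pics/d2c.png

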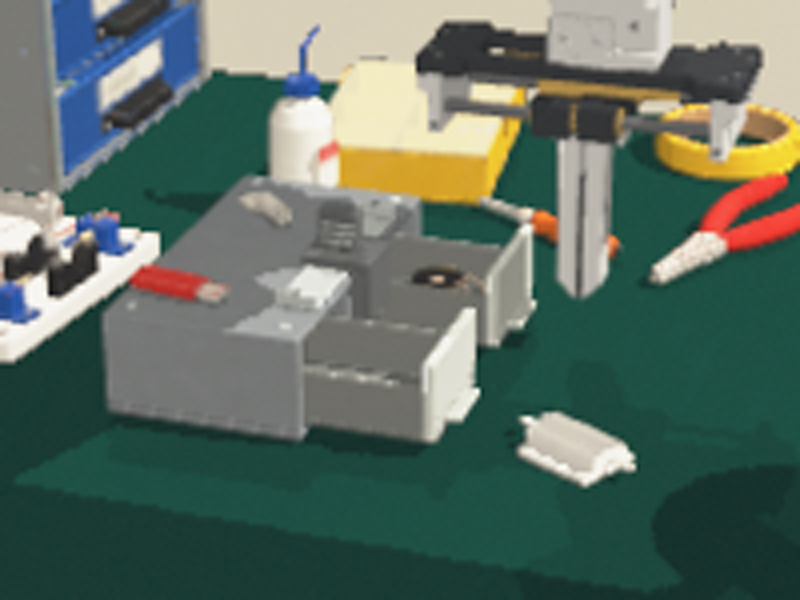

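>>> {"name": "send_rows", "arguments": {"rows": [[[8,0,0,0],[6,0,0,0],[4,0,0,0],[4,0,0,0],[5,0,0,0],[6,0,0,0],[6,0,0,0],[6,0,0,0],[6,0,0,0],[6,0,0,0],[6,0,0,0],[6,0,0,0]]]}}

```text
time_s: 3.2
ee_pos: [0.5154, -0.148, 0.0334]
eef_rot: [-1.824, 1.571, 2.888]
force: [-0.6, -0.6, -0.6]
grip_width: 0.0004
```

>>> {"name": "send_rows", "arguments": {"rows": [[[5,0,0,0],[4,0,0,0],[3,0,0,0],[2,0,0,0],[1,0,0,0],[0,0,0,0]]]}}

```text
time_s: 3.8
ee_pos: [0.5301, -0.1479, 0.0334]
eef_rot: [1.972, 1.571, 0.401]
force: [0.3, 0.0, 0.3]
grip_width: 0.0008
```

Run:
```python
from h import *
snap('side','d3');snap('scene','s3'); o=ctrl.get_obs();print(o['ee_pos'],o['force'])
a=cv2.imread('pics/d3.png')[170:270,250:400]; b=cv2.imread('pics/s3.png')[220:345,290:450]
cv2.imwrite('pics/c3.png',np.hstack([cv2.resize(a,(400,267)),cv2.resize(b,(400,312),interpolation=2)[:267]])) if 0 else None
cv2.imwrite('pics/d3c.png',cv2.resize(a,None,fx=5,fy=5,interpolation=2));cv2.imwrite('pics/s3c.png',cv2.resize(b,None,fx=4.5,fy=4.5,interpolation=2))
```

```text
[ 0.53010454 -0.1479399   0.03355245] [ 0.47245648 -0.25064553  0.28236201]
```

View pics/d3c.png

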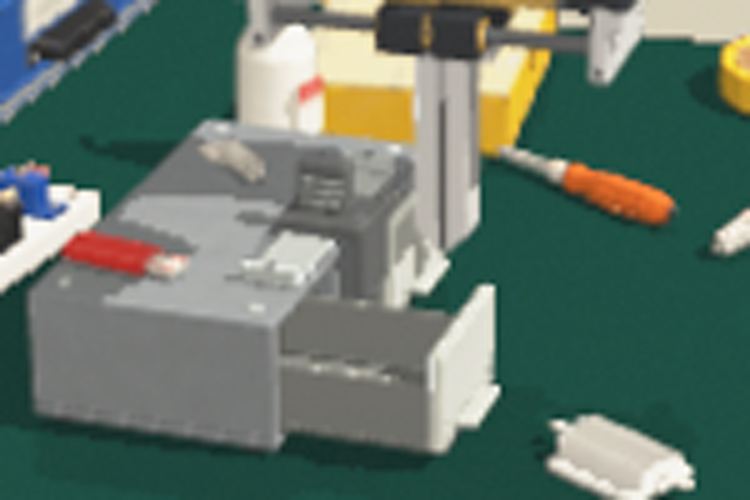

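View pics/s3c.png

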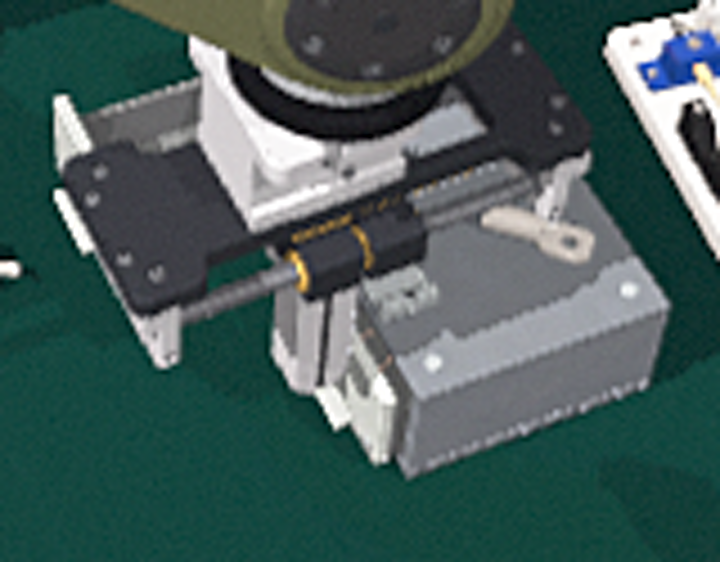

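>>> {"name": "send_rows", "arguments": {"rows": [[[2,0,0,0],[2,0,0,0],[1,0,0,0],[0,0,0,0]]]}}

```text
time_s: 4.3
ee_pos: [0.5352, -0.148, 0.0335]
eef_rot: [1.383, 1.57, -0.188]
force: [0.2, 0.1, -0.2]
grip_width: 0.0
```

>>> {"name": "send_rows", "arguments": {"rows": [[[1,0,0,0],[1,0,0,0],[0,0,0,0]]]}}

```text
time_s: 4.6
ee_pos: [0.5371, -0.148, 0.0334]
eef_rot: [1.286, 1.571, -0.284]
force: [-0.8, -0.2, 0.2]
grip_width: 0.0011
```

>>> {"name": "send_rows", "arguments": {"rows": [[[1,0,0,0],[0,0,0,0]]]}}

```text
time_s: 4.8
ee_pos: [0.5381, -0.148, 0.0334]
eef_rot: [1.563, 1.571, -0.008]
force: [-0.5, -0.2, 0.7]
grip_width: 0.0002
```

>>> {"name": "send_rows", "arguments": {"rows": [[[1,0,0,0],[0,0,0,0]]]}}

```text
time_s: 5.0
ee_pos: [0.5391, -0.148, 0.0334]
eef_rot: [1.191, 1.571, -0.38]
force: [-0.4, -0.8, 0.6]
grip_width: 0.0004
```

>>> {"name": "send_rows", "arguments": {"rows": [[[1,0,0,0],[0,0,0,0]]]}}

```text
time_s: 5.2
ee_pos: [0.5401, -0.148, 0.0334]
eef_rot: [1.301, 1.571, -0.27]
force: [-0.9, -1.0, 0.2]
grip_width: 0.0
```

>>> {"name": "send_rows", "arguments": {"rows": [[[1,0,0,0],[0,0,0,0]]]}}

```text
time_s: 5.4
ee_pos: [0.5411, -0.148, 0.0334]
eef_rot: [1.678, 1.571, 0.107]
force: [-0.4, -0.3, -0.5]
grip_width: 0.0006
```

>>> {"name": "send_rows", "arguments": {"rows": [[[1,0,0,0],[0,0,0,0]]]}}

```text
time_s: 5.6
ee_pos: [0.5414, -0.148, 0.0334]
eef_rot: [-1.727, 1.569, 2.985]
force: [-5.4, 0.0, 3.4]
grip_width: 0.0002
```

Run:
```python
from h import *
snap('side','d4');snap('scene','s4'); o=ctrl.get_obs();print(o['ee_pos'],o['force'])
a=cv2.imread('pics/d4.png')[170:270,250:400]; b=cv2.imread('pics/s4.png')[270:340,330:430]
cv2.imwrite('pics/d4c.png',cv2.resize(a,None,fx=5,fy=5,interpolation=2));cv2.imwrite('pics/s4c.png',cv2.resize(b,None,fx=7,fy=7,interpolation=2))
```

```text
[ 0.54138696 -0.14797755  0.03339125] [-6.50634305 -0.89408127  3.16643203]
```

View pics/d4c.png

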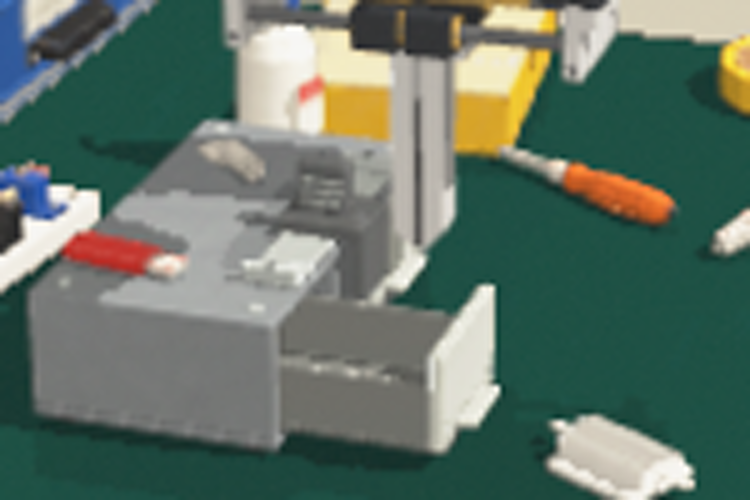

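View pics/s4c.png

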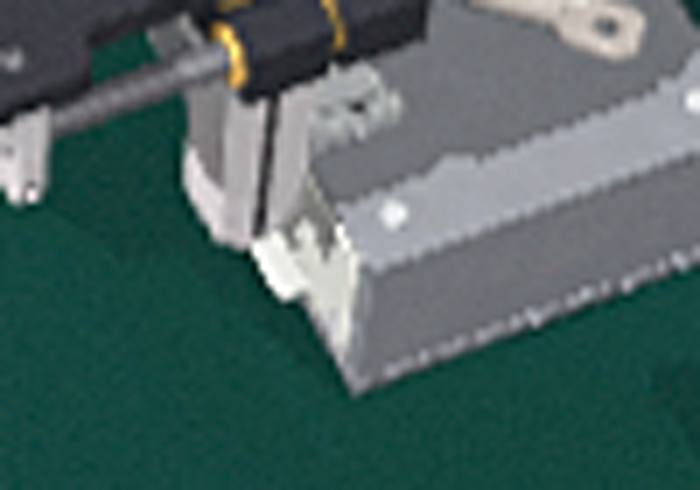

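>>> {"name": "send_rows", "arguments": {"rows": [[[-10,0,0,0],[-30,0,0,0],[0,0,40,0],[0,0,45,0],[0,0,45,0],[20,35,0,0],[22,36,0,0],[22,36,0,0],[0,0,0,0],[0,0,0,0]]]}}

```text
time_s: 6.7
ee_pos: [0.5657, -0.0406, 0.1631]
eef_rot: [-1.651, 1.571, 3.063]
force: [0.9, -0.3, 0.5]
grip_width: 0.0006
```

Run:
```python
from h import *
from scipy.spatial.transform import Rotation as R
o=ctrl.get_obs();print(o['ee_pos'],o['force'])
p,d=snap('wrist','w5');snap('scene','s5'); 
b=cv2.imread('pics/s5.png')[220:345,290:450]
cv2.imwrite('pics/s5c.png',cv2.resize(b,None,fx=4.5,fy=4.5,interpolation=2))
# wrist cloud
P=ctrl.camera_params('wrist');f=240/np.tan(np.radians(P['vertical_fov'])/2)
v,u=np.mgrid[:480,:640]
x=(u-P['cx']);y=(v-P['cy']);r=np.hypot(x,y)+1e-9;th=r/f
c=np.stack([np.sin(th)*x/r,-np.sin(th)*y/r,-np.cos(th)],-1)/np.maximum(np.cos(th),.05)[...,None]*d[...,None]
M=P['mount'];t=c@M[:3,:3].T+M[:3,3]
w=t@R.from_euler('xyz',o['eef_rot']).as_matrix().T+o['ee_pos']
np.save('w_wr.npy',w)
m=(d>0)&(w[...,2]>.084)&(w[...,2]<.098)&(abs(w[...,0]-.57)<.03)&(abs(w[...,1]+.09)<.03)
q=w[m];print('tab',len(q),np.percentile(q,[3,50,97],axis=0).round(4).tolist())
m=(d>0)&(w[...,2]>.025)&(w[...,2]<.058)&(w[...,0]>.47)&(w[...,0]<.56)&(w[...,1]<-.115)&(w[...,1]>-.18)
q=w[m];print('face',len(q),np.percentile(q,[3,50,97],axis=0).round(4).tolist())
```

```text
[ 0.56568298 -0.04055833  0.16311643] [ 0.91162745 -0.27268813  0.47236398]Traceback (most recent call last):
  File "<stdin>", line 16, in <module>
    return _quantile_unchecked(
        a, q, axis, out, overwrite_input, method, keepdims, weights)
    return _ureduce(a,
                    func=_quantile_ureduce_func,
    ...<5 lines>...
                    overwrite_input=overwrite_input,
                    method=method)
    r = func(a, **kwargs)
    result = _quantile(arr,
                       quantiles=q,
    ...<2 lines>...
                       out=out,
                       weights=wgt)
    slices_having_nans = np.isnan(arr[-1, ...])
                                  ~~~^^^^^^^^^
IndexError: index -1 is out of bounds for axis 0 with size 0
```

View pics/s5c.png

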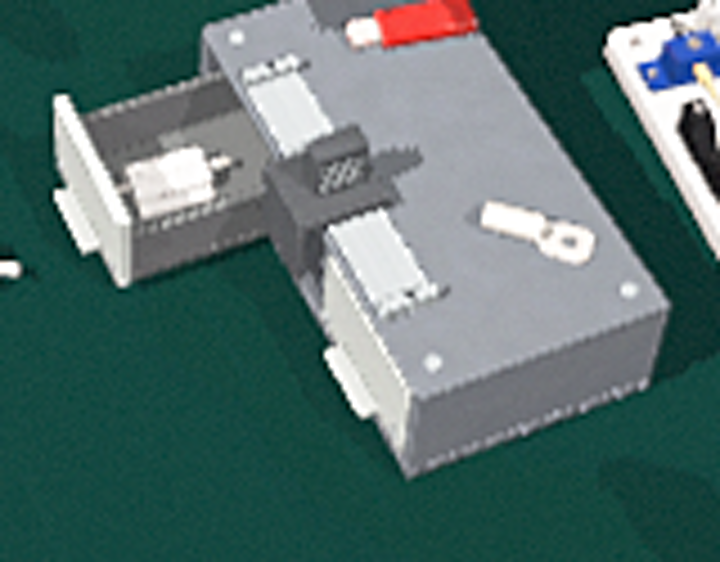

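View pics/w5.png

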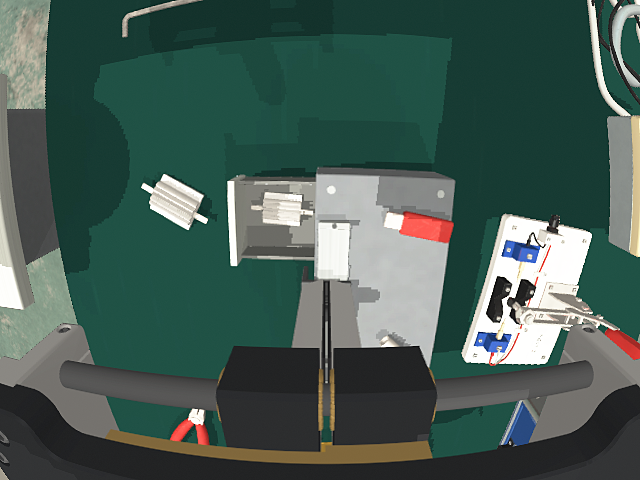

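>>> {"name": "send_rows", "arguments": {"rows": [[[0,0,-30,0],[0,0,-30,0],[0,0,-20,0],[0,0,-5,0],[0,0,0,0],[0,-12,0,0],[0,-6,0,0],[0,0,0,0]]]}}

```text
time_s: 7.6
ee_pos: [0.5663, -0.0603, 0.0793]
eef_rot: [1.339, 1.569, -0.234]
force: [0.5, 0.3, -0.5]
grip_width: 0.0004
```

Run:
```python
from h import *
o=ctrl.get_obs();print(o['ee_pos'],o['force'])
snap('side','d6');snap('scene','s6'); 
b=cv2.imread('pics/d6.png')[150:270,240:400]
cv2.imwrite('pics/d6c.png',cv2.resize(b,None,fx=5,fy=5,interpolation=2))
```

```text
[ 0.56632956 -0.0602813   0.07934418] [ 0.46739954  0.32349571 -0.54935688]
```

View pics/d6c.png

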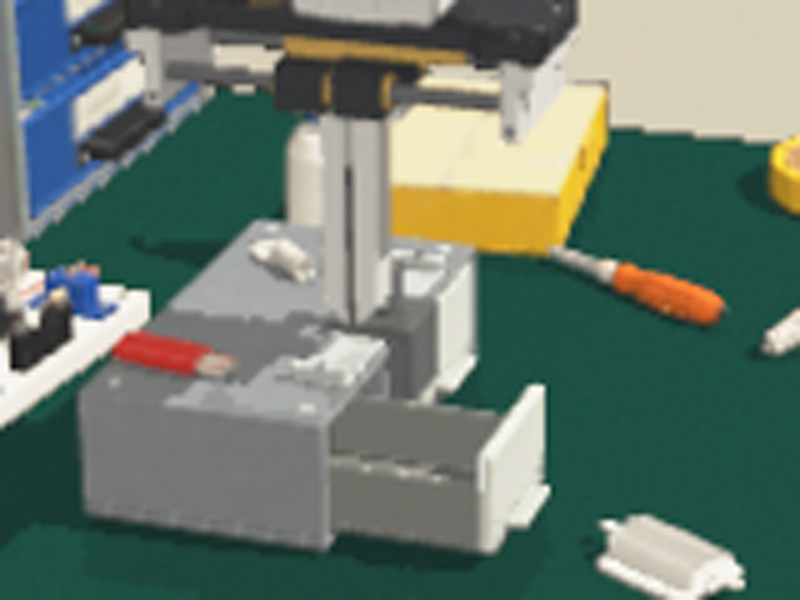

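>>> {"name": "send_rows", "arguments": {"rows": [[[-1,-5,0,0],[-1,-5,0,0],[0,-4,0,0],[0,-4,0,0],[0,-5,0,0],[0,-5,0,0],[0,-5,0,0],[-1,-5,0,0],[0,-4,0,0],[0,-3,0,0],[0,-2,0,0],[0,0,0,0]]]}}

```text
time_s: 8.9
ee_pos: [0.563, -0.1063, 0.0785]
eef_rot: [-0.016, 1.571, -1.587]
force: [-0.7, -0.3, 0.2]
grip_width: 0.0005
```

>>> {"name": "send_rows", "arguments": {"rows": [[[0,-2,0,0],[0,-1,0,0],[0,0,0,0]]]}}

```text
time_s: 9.2
ee_pos: [0.563, -0.1091, 0.0784]
eef_rot: [-0.101, 1.571, -1.672]
force: [0.2, -0.1, 0.1]
grip_width: 0.0007
```

>>> {"name": "send_rows", "arguments": {"rows": [[[0,-1,0,0],[0,-1,0,0],[0,0,0,0]]]}}

```text
time_s: 9.5
ee_pos: [0.563, -0.1111, 0.0784]
eef_rot: [-1.466, 1.571, -3.036]
force: [-0.1, 0.5, -0.1]
grip_width: 0.0005
```

>>> {"name": "send_rows", "arguments": {"rows": [[[0,-1,0,0],[0,-1,0,0],[0,0,0,0]]]}}

```text
time_s: 9.8
ee_pos: [0.563, -0.1132, 0.0784]
eef_rot: [-0.361, 1.571, -1.931]
force: [-1.0, -0.3, -0.1]
grip_width: 0.0001
```

>>> {"name": "send_rows", "arguments": {"rows": [[[0,-1,0,0],[0,0,0,0]]]}}

```text
time_s: 10.0
ee_pos: [0.563, -0.1139, 0.0784]
eef_rot: [-2.853, 1.571, 1.859]
force: [-1.1, 1.9, 0.6]
grip_width: 0.0003
```

>>> {"name": "send_rows", "arguments": {"rows": [[[0,-1,0,0],[0,0,0,0]]]}}

```text
time_s: 10.2
ee_pos: [0.563, -0.1141, 0.0784]
eef_rot: [-2.964, 1.569, 1.749]
force: [-1.0, 8.6, 1.8]
grip_width: 0.0004
```

Run:
```python
from h import *
o=ctrl.get_obs();print(o['ee_pos'],o['force'])
snap('side','d7');snap('scene','s7'); 
b=cv2.imread('pics/d7.png')[150:270,240:400]
cv2.imwrite('pics/d7c.png',cv2.resize(b,None,fx=5,fy=5,interpolation=2))
```

```text
[ 0.56296319 -0.11414686  0.07843745] [-0.99219993  8.58964152  1.81901517]
```

View pics/d7c.png

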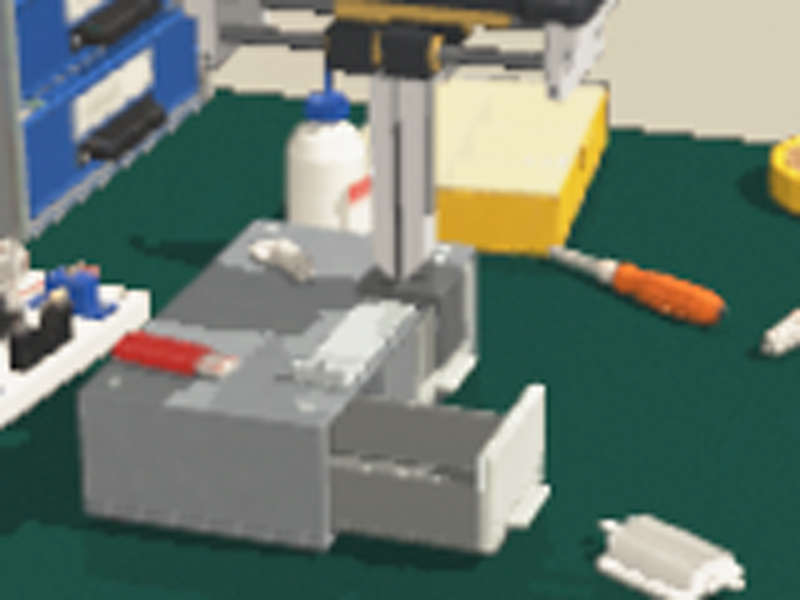

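Stop reached at the predicted y (-0.114) with force rising. Retract.

>>> {"name": "send_rows", "arguments": {"rows": [[[0,6,0,0],[0,12,0,0],[0,0,30,0],[0,0,40,0],[0,0,45,0],[0,40,20,0],[0,40,0,0],[0,40,0,0],[0,0,0,0],[0,0,0,0]]]}}

```text
time_s: 11.3
ee_pos: [0.5629, 0.0239, 0.2135]
eef_rot: [0.568, 1.57, -1.001]
force: [-0.4, -0.4, 1.3]
grip_width: 0.0008
```

Run:
```python
from h import *
o=ctrl.get_obs();print(o['ee_pos'],o['force'])
snap('scene','s8'); 
b=cv2.imread('pics/s8.png')[200:345,240:450]
cv2.imwrite('pics/s8c.png',cv2.resize(b,(798,551),interpolation=2))
d=np.load('s8.npy');P=ctrl.camera_params('scene');f=240/np.tan(np.radians(P['vertical_fov'])/2);T=P['cam_to_world']
v,u=np.mgrid[:480,:640]
w=np.stack([(u-P['cx'])/f*d,-(v-P['cy'])/f*d,-d],-1)@T[:3,:3].T+T[:3,3]
m=(d>0)&(w[...,2]>.085)&(w[...,2]<.1)&(abs(w[...,0]-.57)<.03)&(w[...,1]>-.16)&(w[...,1]<-.08)
q=w[m];print('tab',len(q),np.percentile(q,[3,50,97],axis=0).round(4).tolist())
```

```text
[0.56291011 0.02387586 0.21347701] [-0.40084285 -0.35847351  1.25442345]
tab 106 [[0.5561, -0.1359, 0.0857], [0.5662, -0.1315, 0.0927], [0.5782, -0.1241, 0.0957]]
```

View pics/s8c.png

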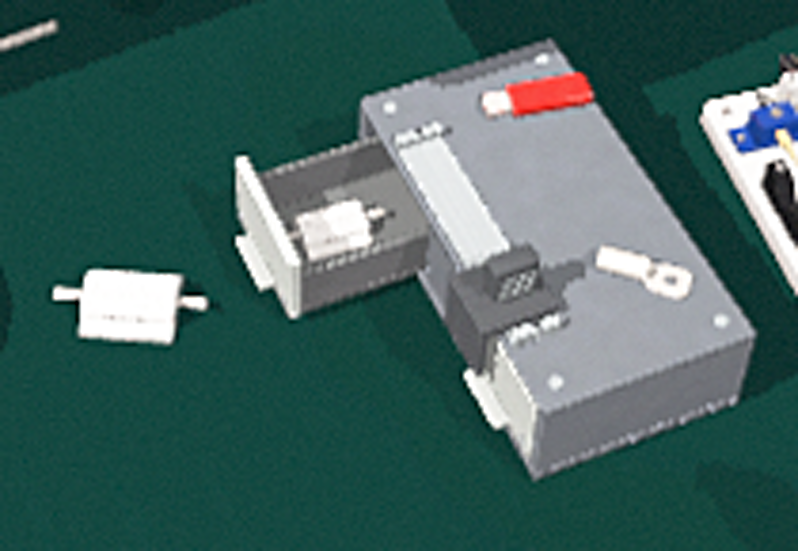

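The latch tab moved 39 mm and sits against the right stop. The right drawer is flush, the left drawer and bystanders are where they were, and the hand is clear.

```bash
python3 -c "
from station import ctrl
print(ctrl.hand_in())"
```

```text
the job is handed in; nothing more can be done
None
```

I pushed the right drawer (the one with the coil) fully home with the closed fingertips. Then I slid the latch across to the right so it bars that drawer, took the hand clear, and handed the job in at about 11 s.

- **Drawer:** it reached its stop, with the force rising to about 6 N, and its front sits flush with the box in the last picture.
- **Latch:** it reached its stop at the predicted place, with about 8.6 N. The depth images show the tab moved about 39 mm from its starting position.
- **Everything else:** by eye, the left drawer with the resistor, the USB stick and the lug look unmoved between the first and last scene pictures. I did not check the other bystanders after the last move. The arm ended clear at a height of about 0.21 m.
- **Not checked:** the coil can't be seen inside the shut drawer, so I could not confirm how it lies. I pushed that drawer at about 60 mm/s or less and never touched the coil.
- **Disagreement:** the drawer's stop came about 5 mm further in than I first estimated. This is probably because I took the fingertips as thicker than they are, or had the box's position slightly off. One tab measurement from the wrist camera failed because the fingers blocked the view, so I used the scene camera instead.

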